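Load the spice mill and hold its start knob down

ROBOT

A 7-joint arm with a two-finger parallel gripper is mounted at the origin on the work surface. World frame = base frame: x ahead of the robot, y to its left, z up, the work surface at z = 0. Lengths are in m, angles in rad, forces in N, time in s.
With the tool pointing down it reaches from about 0.4 to 0.875 m from the base axis. Payload 19.3 kg.
Tool frame: the origin (TCP) lies between the finger pads; the fingertips stand 17 mm ahead of it and the grasp point (between the pads) lies 2 mm behind it; z points along the fingers, x is the direction in which the jaws open and shut, and the axes are right-handed (so a half turn about z gives the same grasp; the last joint's range is limited). The gripper opens to 85 mm and grips with 20 to 120 N. Pads are 22 mm wide; open, the fingers measure 114 mm over their backs; the gripper's body (76 mm by 85 mm) begins 54 mm behind the grasp point. The pads swing forward as they close: fully open they stand 13 mm farther back than shut.
Start: joints at [1.271, 0.521, -0.036, 1.599, 0.021, 1.021, -0.113], TCP at [0.142, -0.609, 0.226] pointing down, gripper open.
Joint ranges: [-2.91, 2.91], [-0.3, 2.13], [-1.5, 1.42], [0.17, 2.43], [-1.26, 4.41], [0.16, 1.93], [-2.52, 2.52]. Speed limits (rad/s): [1.89, 1.89, 2.39, 2.39, 3.01, 3.01, 3.01].

INTERFACE

Orientations are given as [roll, pitch, yaw] about the fixed x, y, z axes, in that order (R = Rz(yaw) Ry(pitch) Rx(roll)).
In Python, from workcell import bot gives the robot as it stands. The module is installed in compiled form; this text tells all that it offers.
- The arm moves only by the tool arm_command, never from a script. Its argument "targets" is a list of rows, each a list of 6 numbers: the shift along the tool's x, y, z in mm, then the turn, a rotation vector about the tool's x, y, z in degrees. In form: [[x, y, z, wx, wy, wz], ...]. A call has 1 to 8 rows; each row shifts and turns the pose as measured when the row begins, along the tool's axes as they then stand; what a row does not reach is not made up. A row lasts 1/10 s, in which the tool goes at most 50 mm and 8.59 degrees, less where a joint would pass 70% of its speed; a pose out of reach is approached as far as the arm can. A call is refused whole if a number of a shift passes 50 or a number of a turn 8.59, either way. A call with a gripper value outside its range is refused whole. "grip" is the opening in per cent of the stroke, from 0 (shut) to 100 (fully open), set as the call begins (left out, the last holds). The fingers move at their own pace and stop on an object; "grip_force" is the grip in N (left out, the last holds). Time passes only in rows, so rows that do not move let the fingers close. It gives the time, the measured TCP pose, the force and the opening at its end, in the units of the state.
- bot.observe(): the state, without advancing time (a new reading comes with each control period).
- bot.grab_frame(name): name is "side" or "top"; returns a dict with "color" (420x560x3 uint8, red, green, blue), "depth" (420x560 float32, m along the optical axis (not along the pixel's ray), 0 where there is no reading), "fov_y" (degrees; the focal length in pixels is half the picture's height over the tangent of half this angle, whatever the lens; pixels are square), "cx", "cy" (the principal point, pixels), "D" ([k1, k2, p1, p2, k3] as OpenCV has them; the pictures are not rectified), "R" (3x3) and "t" (3): a world point X has camera coordinates R X + t. Camera axes: x right, y down, z forward; pixel columns grow to the right and rows downward; lengths in m; the calibration is good to about 2 mm. A picture is of the moment at which its call begins.
- bot.job_done(): hands the job in, once; it reports no verdict.
The state is a dict: "clock": time; "qpos": joint angles; "qd": joint speeds; "joint_efforts": joint torques, N m; "position": TCP position; "tool_rot": TCP orientation; "force": force on the tool from outside, world axes, zero at the start; "moment": the same for the moment, N m; "grip_width": finger opening in m.
Only numpy, scipy, OpenCV 4.12 (cv2) and the standard library are available. Lean on these libraries where they do the work, as an engineer would, in place of code of your own. Each camera call takes 0.05 s, during which the arm holds its last target. There are 200 camera calls.

TASK

Take the tall vial out of the wooden rack and stand it fully home in the round socket on the deck of the spice mill, and let go of it. Then pick up the mill's loose pointer knob, turn it so that its bore matches the D-shaped shaft (pointer towards the shaft's flat), push it fully home on the shaft and press it down against the spring as far as it goes; finish while the gripper holds the knob pressed down, because the mill runs only as long as it is pressed. Leave the two short vials, the small jar, the bowl and the cork stopper where they are.

Things in the scene. Friction and masses are not known exactly. Their poses are not given: they have to be found in the camera images.
- vial_tall_center (a point): centre, half-way up, of the tall vial: glass tube with a metal cap of the same diameter, 24 mm in diameter, 110 mm tall, 50 g, upright in one of the rack's holes (foot 10 mm, top 120 mm above the work surface). z is its axis, up. It is the tallest of the three vials. Fully home in the mill's socket its centre is 15 mm above the socket's mouth.
- vial_short_a_center (a point): centre of a short vial, same looks, 24 mm in diameter, 80 mm tall (top 90 mm above the work surface), in another hole of the same rack; stays there
- vial_short_b_center (a point): centre of the other short vial, 24 mm in diameter, 80 mm tall, same rack; stays there
- rack: fixed wooden block 225 mm (its x) by 60 mm (its y) by 45 mm high with four holes in a row along its x, 54 mm apart, 28 mm wide, 35 mm deep; origin under its centre. Three holes hold the vials, one is empty. The vials can be gripped across the rack (along its y).
- socket (a point): centre of the mouth of the mill's vial socket: a round hole, 28 mm wide with a 3 mm chamfer, 40 mm deep, in the mill's flat deck, ringed with steel, at 70 mm above the work surface; axes those of the mill
- mill: fixed grey spice mill, 200 mm (x) by 260 mm (y), deck 70 mm high, origin under its centre; the rear rib (its +x edge) is 95 mm high. The socket lies at x -20, y +70 mm and the shaft at x -20, y -70 mm in its frame.
- shaft_top (a point): centre, on the axis, of the top of the mill's upright steel D-shaft, 96 mm above the work surface when not pressed; moves down with it. The shaft is 20 mm in diameter with one flat 4 mm from the axis; +x of this frame points out of the flat. Its top edge has a 2 mm chamfer, 3 mm high. The shaft cannot turn.
- dial: fixed black dial disc round the shaft, 84 mm across, 2 mm thick, on the deck; a small bright metal rib near its rim marks the side of the shaft's flat (+x). The shaft stands 24 mm above it; the knob fully home stays 8 mm above it before pressing.
- shaft (a joint): how far the shaft is pressed down, m: 0 = up, 0.006 = fully down (stop). A spring pushes it up with 3 N at the top, 9 N at the bottom.
- knob_center (a point): centre (on the axis, half-way up) of the loose black knob standing bore down: 48 mm tall, 60 g. Below, a skirt 56 mm across, 22 mm high; on it an upright grip bar 14 mm wide (y), 60 mm long (x -24 to +36 mm), 26 mm high. +x points along the bar to its long end, the pointer, which has a white line on top and sticks out past the skirt. Fully home, this centre is 8 mm above the top of the shaft.
- knob_pointer (a point): tip of the knob's pointer, 36 mm from the axis, 35 mm above the underside. The knob's D-shaped bore opens below, 16 mm deep, 1.5 mm wider all round than the shaft, its flat on the pointer's (+x) side: the knob's +x must match the shaft's +x, within about 0.15 rad.
- jar_small_center (a point): centre of a small glass jar, 68 mm in diameter, 90 mm tall; stays
- stopper_center (a point): centre of a loose round cork stopper, 50 mm across, 26 mm high; stays
- bowl_center (a point): centre of a white bowl, 110 mm across, 45 mm high; stays

How it is judged:
By the outcome, as a careful person would: the job done as asked, in the order asked, and still so for the second after the job is handed in, while the arm keeps its last pose, push and grip.
It also fails if it takes over 61 s, if anything falls off the work surface, if the arm or the gripper's body presses on something with over 40 N, if the wrist force passes 120 N, or if a joint passes its speed limit or range.

## Working session

There is one attempt and no reset: what is moved stays moved. The work goes in short steps, Python scripts to look and compute and a tool call to move; the robot and the scene stay as the last step left them, time stands still between calls to the robot, and variables do not carry over. Pictures are saved under pics/ and viewed, about 8 in all and at most 12, crops included, and the job is handed in when it is done.

Besides the shell and the picture viewer there is one more tool, called after "Call:" by a JSON object that holds its "api" and its "payload", one argument or row to a line. arm_command: Moves the arm, as the interface text tells. Its arguments: {"type":"object","properties":{"targets":{"type":"array"},"grip":{"type":"number"},"grip_force":{"type":"number"}},"required":["targets"]}

```bash
mkdir -p pics; cat > h.py <<'E'
import numpy as np, cv2
from workcell import bot
def grab(n):
    f=bot.grab_frame(n); h=f['color'].shape[0]
    fl=h/2/np.tan(np.radians(f['fov_y'])/2)
    f['K']=np.array([[fl,0,f['cx']],[0,fl,f['cy']],[0,0,1.]]); f['R']=np.array(f['R']);f['t']=np.array(f['t']);f['D']=np.array(f['D'],float)
    return f
def cloud(f):
    h,w=f['depth'].shape
    u,v=np.meshgrid(np.arange(w),np.arange(h))
    p=cv2.undistortPoints(np.stack([u,v],-1).reshape(-1,1,2).astype(float),f['K'],f['D']).reshape(h,w,2)
    d=f['depth'][...,None]
    c=np.concatenate([p*d,d],-1)
    X=(c-f['t'])@f['R']; X[f['depth']==0]=np.nan
    return X
def proj(f,P):
    return cv2.projectPoints(np.array(P,float).reshape(-1,3),cv2.Rodrigues(f['R'])[0],f['t'],f['K'],f['D'])[0].reshape(-1,2)
def save(f,n,box=None,s=1):
    c=f['color'][...,::-1]
    if box: c=c[box[1]:box[3],box[0]:box[2]]
    cv2.imwrite('pics/'+n,cv2.resize(c,None,fx=s,fy=s,interpolation=cv2.INTER_CUBIC))
E
python3 - <<'E'
from h import *
t=grab('top');s=grab('side');save(t,'top0.png',s=1.4);save(s,'side0.png',s=1.4)
np.savez('f0.npz',X=cloud(t),Xs=cloud(s),c=t['color'],cs=s['color'])
for f in(t,s):print(-f['R'].T@f['t'],f['R'],f['fov_y'],f['D'])
print(bot.observe())
E
```

```text
[0.41760035 0.01375565 1.55482069] [[ 3.04597412e-02 -9.99535824e-01  5.84257044e-04]
 [-9.97131897e-01 -3.04269907e-02 -6.92977530e-02]
 [ 6.92833638e-02  1.52821029e-03 -9.97595850e-01]] 42.61394025425036 [-0.21692346  0.          0.          0.          0.        ]
[0.22590799 0.5877354  0.64720148] [[-0.88609309 -0.46350515 -0.00141805]
 [-0.30180196  0.57927808 -0.75720043]
 [ 0.35178775 -0.67052209 -0.65318107]] 56.09924552253488 [-0.05480241  0.          0.          0.          0.        ]
{'clock': 0.1, 'qpos': array([ 1.27078108,  0.52195454, -0.03628318,  1.59993382,  0.02117491,
        1.02109157, -0.11279298]), 'qd': array([ 7.23624934e-04, -3.81490841e-04, -2.13570183e-03, -1.66181023e-03,
        5.04196687e-04, -6.99687314e-05,  6.55968378e-04]), 'joint_efforts': array([ 3.93153998e-03, -9.28499722e+01,  1.98389523e+00, -3.70530438e+01,
        1.81542733e-02,  5.43744143e-03, -6.20068749e-05]), 'position': array([ 0.14225489, -0.60829027,  0.22558985]), 'tool_rot': array([ 3.14152256e+00,  1.00078333e-03, -1.34103688e+00]), 'force': array([-0.09501601,  0.23634211, -0.26737884]), 'moment': array([-0.02867327, -0.10183287,  0.00332361]), 'grip_width': 0.08555964306819427}
```

View pics/top0.png

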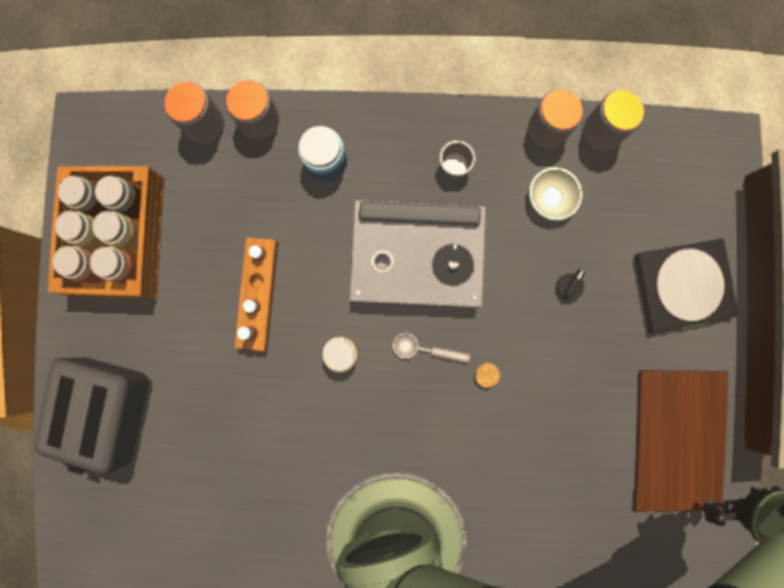

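View pics/side0.png

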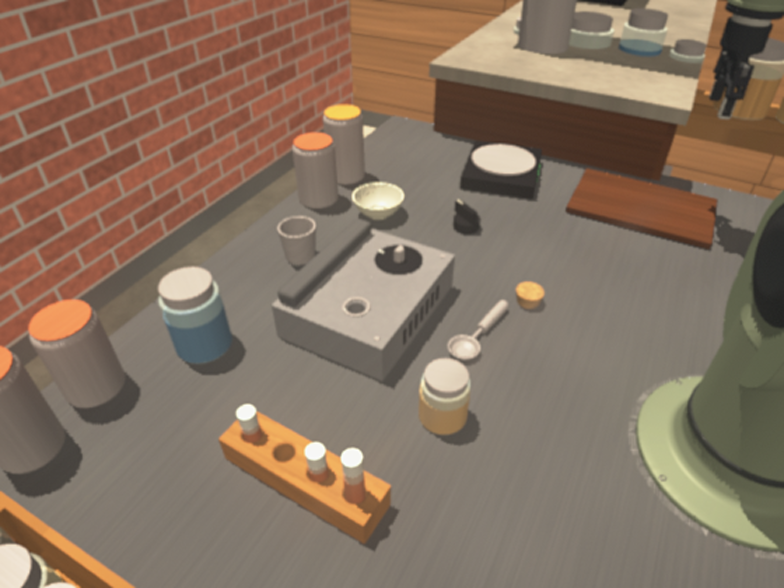

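The top picture shows the rack at left (vials at (256,252), (250,306) and (245,333), empty hole at (257,281)). The mill is in the middle, with its socket at (382,261) and its shaft at (453,265). The knob is at (571,287) with its pointer up and to the right. The side picture shows the vial nearest the robot, at (352,470), as the tallest.

```bash
python3 - <<'E'
from h import *
d=np.load('f0.npz');X,c=d['X'],d['c'].astype(int)
def reg(u0,v0,u1,v1,z0,z1,X=X):
    m=np.zeros(X.shape[:2],bool);m[int(v0/1.4):int(v1/1.4),int(u0/1.4):int(u1/1.4)]=1
    return m&(X[...,2]>z0)&(X[...,2]<z1)
def rep(n,m,X=X):
    P=X[m];print(n,len(P),'mean',P.mean(0).round(4),'min',P.min(0).round(3),'max',P.max(0).round(3), 'rect',cv2.minAreaRect((P[:,:2]*1000).astype(np.float32)))
for n,b in dict(A=(235,235,280,268),B=(235,290,280,320),C=(230,321,280,350)).items():
    rep(n,reg(*b,.08,.14))
rep('rack',reg(225,230,285,360,.038,.055))
rep('deck',reg(340,195,495,315,.06,.08));rep('rib',reg(340,195,495,315,.086,.12))
rep('shaft',reg(430,240,478,290,.085,.11))
mr=reg(430,240,478,300,.068,.08)&(c.sum(-1)<130);rep('dial',mr)
rep('knobskirt',reg(545,260,600,310,.015,.03));rep('knobbar',reg(545,260,600,310,.04,.06))
print('table',np.nanmedian(X[300:340,200:280,2]))
Xs=d['Xs']
for n,b in dict(A=(232,395,262,440),B=(300,438,332,485),C=(335,445,370,500)).items():
    rep('s'+n,reg(*b,.08,.14,Xs),Xs)
rep('sshaft',reg(375,235,425,275,.085,.11,Xs),Xs)
rep('sknobbar',reg(445,195,490,235,.04,.06,Xs),Xs)
t=grab('top')
im=[cv2.resize(t['color'][a:b,e:f,::-1],None,fx=6,fy=6,interpolation=cv2.INTER_CUBIC) for a,b,e,f in[(165,230,240,300),]]+[cv2.resize(t['color'][a:b,e:f,::-1],None,fx=6,fy=6,interpolation=cv2.INTER_CUBIC) for a,b,e,f in[(165,230,295,345)]]+[cv2.resize(t['color'][185:220,390,None] if 0 else t['color'][180:245,388:438,::-1],None,fx=6,fy=6,interpolation=cv2.INTER_CUBIC)]
o=np.hstack(im[1:]);cv2.imwrite('pics/crop1.png',o);print(o.shape)
E
```

```text
A 61 mean [0.582  0.2941 0.089 ] min [0.572 0.283 0.08 ] max [0.592 0.307 0.095] rect ((581.864013671875, 294.5603332519531), (19.89186668395996, 24.095138549804688), 2.316760778427124)
B 62 mean [0.4738 0.3011 0.0888] min [0.464 0.289 0.081] max [0.484 0.313 0.096] rect ((474.064208984375, 301.0570373535156), (19.76592445373535, 23.1231689453125), 1.9309161901474)
C 84 mean [0.4223 0.3026 0.1137] min [0.412 0.293 0.083] max [0.434 0.316 0.125] rect ((422.8462829589844, 304.38525390625), (21.92374610900879, 23.098800659179688), 4.557523727416992)
rack 1257 mean [0.5022 0.2994 0.0442] min [0.39  0.266 0.038] max [0.615 0.337 0.055] rect ((502.3478698730469, 300.6029357910156), (62.835052490234375, 224.04788208007812), 86.6973648071289)
deck 5443 mean [ 0.5733 -0.0267  0.0692] min [ 0.488 -0.158  0.06 ] max [0.693 0.105 0.08 ] rect ((590.5851440429688, -26.87933349609375), (261.61346435546875, 201.18319702148438), 89.00445556640625)
rib 1108 mean [ 0.6648 -0.0294  0.0932] min [ 0.56  -0.147  0.086] max [0.688 0.091 0.104] rect ((624.0081787109375, -27.28338623046875), (238.31326293945312, 124.4854736328125), 88.90530395507812)
shaft 34 mean [ 0.5665 -0.096   0.0943] min [ 0.559 -0.105  0.086] max [ 0.573 -0.088  0.103] rect ((566.0966186523438, -96.3678970336914), (13.423211097717285, 16.945823669433594), 1.7352412939071655)<stdin>:7: RuntimeWarning: Mean of empty slice.
  ret = um.true_divide(
Traceback (most recent call last):
ValueError: zero-size array to reduction operation minimum which has no identity
```

```bash
cat >> h.py <<'E'
def ray(f,uv,z):
    p=cv2.undistortPoints(np.array(uv,float).reshape(-1,1,2),f['K'],f['D']).reshape(-1,2)
    d=np.c_[p,np.ones(len(p))]@f['R']; C=-f['R'].T@f['t']
    return C+d*((z-C[2])/d[:,2])[:,None]
E
python3 - <<'E'
from h import *
d=np.load('f0.npz');X,Xs=d['X'],d['Xs']
t=grab('top');s=grab('side')
def reg(X,u0,v0,u1,v1,z0,z1):
    m=np.zeros(X.shape[:2],bool);m[int(v0/1.4):int(v1/1.4),int(u0/1.4):int(u1/1.4)]=1
    return m&(X[...,2]>z0)&(X[...,2]<z1)
for n,Y,b in (('bar',X,(545,260,600,310,.04,.06)),('skirt',X,(545,260,600,310,.012,.03)),('sbar',Xs,(445,195,490,235,.042,.06)),('all',X,(545,260,600,310,.01,.06))):
    P=Y[reg(Y,*b)];print(n,len(P),P.mean(0).round(4) if len(P) else 0,cv2.minAreaRect((P[:,:2]*1000).astype(np.float32)) if len(P)>3 else 0)
cr=lambda f,e,a,w,h,k=6:cv2.resize(f['color'][a:a+h,e:e+w,::-1],None,fx=k,fy=k,interpolation=cv2.INTER_CUBIC)
o=np.vstack([np.hstack([cr(t,255,165,45,45),cr(t,300,165,45,45),cr(t,390,182,43,45)]),np.hstack([cr(t,160,215,45,45),cr(s,260,165,45,45),cr(s,310,130,43,45)])]);cv2.imwrite('pics/crop1.png',o);print(o.shape)
E
```

```text
bar 112 [ 0.5427 -0.347   0.0469] ((542.7620849609375, -347.7090759277344), (15.571951866149902, 60.523963928222656), 60.228492736816406)
skirt 189 [ 0.5365 -0.3439  0.0208] ((537.0985717773438, -345.0763244628906), (54.30028533935547, 54.132694244384766), 40.3779182434082)
sbar 73 [ 0.5444 -0.3432  0.0462] ((544.218505859375, -344.8541259765625), (15.942065238952637, 60.579566955566406), 61.69783020019531)
all 321 [ 0.5388 -0.3446  0.0305] ((537.9388427734375, -346.2106628417969), (55.998435974121094, 56.727779388427734), 18.729694366455078)
(540, 798, 3)
```

View pics/crop1.png

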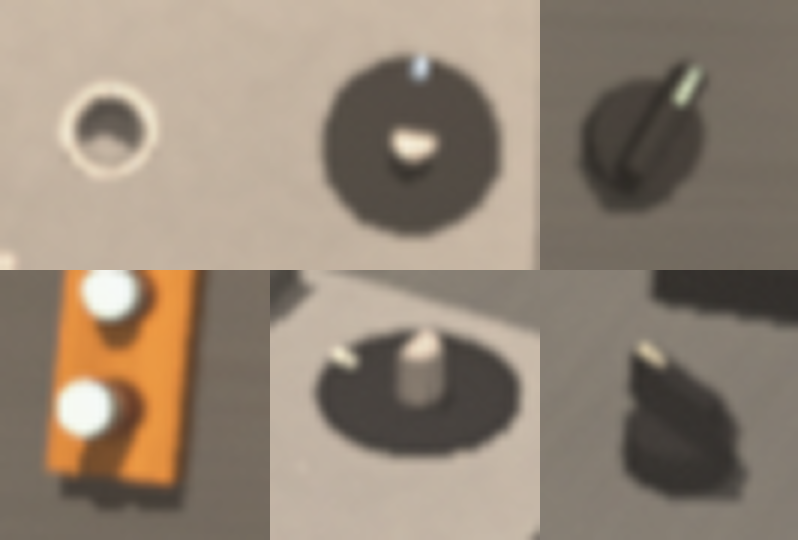

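The crop shows the socket ring centre at (109,131), the dial centre at (412,145) with its bright rib at (420,67), so the flat faces +x. The tall vial's cap is at (84,408). The knob's white line, at (686,87), points forward and to the right.

```bash
python3 - <<'E'
from h import *
t=grab('top');s=grab('side')
P=dict(sock=((272.75,186.4),.07),dial=((323.25,188.75),.072),rib=((324.6,175.75),.076),vial=((173.6,237.6),.12))
for n,(uv,z) in P.items(): print(n,ray(t,uv,z)[0].round(4))
g=lambda x,y,ox,oy,e,a:(e+(x-ox+.5)/6-.5,a+(y-oy+.5)/6-.5)
print('sdial',ray(s,g(418,393,270,270,260,165),.072),'srib',ray(s,g(343,357,270,270,260,165),.076))
print('swhite sock/ vial', ray(s,(352/1.4,458/1.4),.12))
from scipy.spatial.transform import Rotation as R
o=bot.observe();Rt=R.from_euler('xyz',o['tool_rot']).as_matrix();print(Rt.round(3),o['position'])
E
```

```text
sock [0.5721 0.0442 0.07  ]
dial [ 0.5697 -0.0959  0.072 ]
rib [ 0.6056 -0.0985  0.076 ]
vial [0.4211 0.3052 0.12  ]
sdial [[ 0.57183699 -0.0920971   0.072     ]] srib [[ 0.60772656 -0.09491023  0.076     ]]
swhite sock/ vial [[0.42286511 0.30849225 0.12      ]]
[[ 0.228 -0.974 -0.   ]
 [-0.974 -0.228  0.   ]
 [-0.     0.    -1.   ]] [ 0.14234654 -0.60848482  0.22592283]
```

```bash
cat > plan.py <<'E'
import sys,numpy as np,json
from scipy.spatial.transform import Rotation as R
from workcell import bot
# plan.py v "x y z yaw" ... : rows along waypoints from the current pose, tool down
v=float(sys.argv[1]);o=bot.observe()
p=np.array(o['position']);Q=R.from_euler('xyz',o['tool_rot']);rows=[]
print('at',p.round(4),np.degrees(o['tool_rot']).round(1),'w',round(o['grip_width'],4),'F',o['force'].round(1),'q',o['qpos'].round(2),'t',round(o['clock'],2))
for a in sys.argv[2:]:
    x,y,z,yaw=map(float,a.split());g=np.array([x,y,z]);G=R.from_euler('xyz',[180,0,yaw],degrees=True)
    d=(Q.inv()*G).as_rotvec(degrees=True)
    n=max(1,int(np.ceil(max(np.linalg.norm(g-p)*1e3/v,np.linalg.norm(d)/7-.1))))
    for k in range(n):
        s=Q.inv().apply((g-p)/n)*1e3; w=d/n
        r=[round(i,1) for i in s]+[round(i,1) for i in w]
        rows.append(r);p=p+(g-p)*0+Q.apply(s)/1e3 if False else p+Q.apply(s)/1e3 if False else p
        # advance
        rows[-1]=r; Q=Q
        break
    p0,Q0=p,Q;rows.pop()
    for k in range(n):
        Qk=Q0*R.from_rotvec(d*k/n,degrees=True)
        rows.append([round(i,1) for i in Qk.inv().apply((g-p0)/n)*1e3]+[round(i,1) for i in d/n])
    p,Q=g,G
for i in range(0,len(rows),8):print(json.dumps(rows[i:i+8]))
E
python3 - <<'E'
s=open('plan.py').read()
a=s.index('    for k in range(n):\n        s=');b=s.index('    p0,Q0')
s=s[:a]+s[b:].replace('p0,Q0=p,Q;rows.pop()','p0,Q0=p,Q');open('plan.py','w').write(s)
E
python3 plan.py 45 "0.42 -0.42 0.23 -40" "0.52 0.05 0.23 35" "0.422 0.3065 0.2 86.7"
```

```text
at [ 0.1423 -0.6085  0.2259] [180.    0.  -76.8] w 0.0852 F [0.  0.2 0.6] q [ 1.27  0.52 -0.04  1.6   0.02  1.02 -0.11] t 0.3
[[-15.0, -39.2, -0.5, -0.0, 0.0, -4.6], [-11.8, -40.2, -0.5, -0.0, 0.0, -4.6], [-8.6, -41.1, -0.5, -0.0, 0.0, -4.6], [-5.3, -41.6, -0.5, -0.0, 0.0, -4.6], [-1.9, -41.9, -0.5, -0.0, 0.0, -4.6], [1.5, -41.9, -0.5, -0.0, 0.0, -4.6], [4.8, -41.7, -0.5, -0.0, 0.0, -4.6], [8.2, -41.1, -0.5, -0.0, 0.0, -4.6]]
[[-20.5, -38.6, -0.0, 0.0, 0.0, -6.8], [-15.8, -40.7, -0.0, 0.0, 0.0, -6.8], [-10.8, -42.3, -0.0, 0.0, 0.0, -6.8], [-5.7, -43.3, -0.0, 0.0, 0.0, -6.8], [-0.5, -43.7, -0.0, 0.0, 0.0, -6.8], [4.6, -43.4, -0.0, 0.0, 0.0, -6.8], [9.8, -42.6, -0.0, 0.0, 0.0, -6.8], [14.8, -41.1, -0.0, 0.0, 0.0, -6.8]]
[[19.5, -39.1, -0.0, 0.0, 0.0, -6.8], [24.0, -36.5, -0.0, 0.0, 0.0, -6.8], [28.2, -33.4, -0.0, 0.0, 0.0, -6.8], [8.4, -33.3, 3.7, -0.0, 0.0, -6.5], [12.0, -32.1, 3.7, -0.0, 0.0, -6.5], [15.6, -30.6, 3.7, -0.0, 0.0, -6.5], [18.9, -28.6, 3.7, -0.0, 0.0, -6.5], [22.0, -26.3, 3.7, -0.0, 0.0, -6.5]]
[[24.9, -23.7, 3.7, -0.0, 0.0, -6.5], [27.4, -20.7, 3.7, -0.0, 0.0, -6.5], [29.5, -17.5, 3.7, -0.0, 0.0, -6.5]]
```

Call:
{"api": "arm_command", "payload": {
  "targets": [
    [-15,-39,0,0,0,-4.6],
    [-12,-40,0,0,0,-4.6],
    [-9,-41,0,0,0,-4.6],
    [-5,-42,0,0,0,-4.6],
    [-2,-42,0,0,0,-4.6],
    [2,-42,0,0,0,-4.6],
    [5,-42,0,0,0,-4.6],
    [8,-41,0,0,0,-4.6]
  ],
  "grip": 100
}}

```text
clock: 1.1
position: [0.4229, -0.415, 0.2251]
tool_rot: [3.139, 0.001, -0.686]
force: [0.0, -1.8, 0.2]
grip_width: 0.0853
```

```bash
python3 plan.py 45 "0.52 0.05 0.23 35" "0.422 0.3065 0.2 86.7"
```

```text
at [ 0.4229 -0.415   0.2251] [179.8   0.  -39.3] w 0.0853 F [ 0.  -1.8  0.2] q [ 0.85  0.48 -0.26  1.68  0.14  1.   -0.14] t 1.1
[[-19.9, -38.3, -0.6, 0.0, 0.0, -6.8], [-15.3, -40.4, -0.5, 0.0, 0.0, -6.8], [-10.4, -41.9, -0.5, 0.0, 0.0, -6.8], [-5.4, -42.8, -0.5, 0.0, 0.0, -6.8], [-0.4, -43.2, -0.5, 0.0, 0.0, -6.8], [4.7, -42.9, -0.5, 0.0, 0.0, -6.8], [9.7, -42.1, -0.5, 0.0, 0.0, -6.8], [14.6, -40.6, -0.5, 0.0, 0.0, -6.8]]
[[19.3, -38.6, -0.5, 0.0, 0.0, -6.8], [23.7, -36.1, -0.5, 0.0, 0.0, -6.8], [27.8, -33.1, -0.5, 0.0, 0.0, -6.8], [8.4, -33.3, 3.7, -0.0, 0.0, -6.5], [12.0, -32.1, 3.7, -0.0, 0.0, -6.5], [15.6, -30.6, 3.7, -0.0, 0.0, -6.5], [18.9, -28.6, 3.7, -0.0, 0.0, -6.5], [22.0, -26.3, 3.7, -0.0, 0.0, -6.5]]
[[24.9, -23.7, 3.7, -0.0, 0.0, -6.5], [27.4, -20.7, 3.7, -0.0, 0.0, -6.5], [29.5, -17.5, 3.7, -0.0, 0.0, -6.5]]
```

Call:
{"api": "arm_command", "payload": {
  "targets": [
    [-20,-38,-1,0,0,-6.8],
    [-15,-40,0,0,0,-6.8],
    [-10,-42,-1,0,0,-6.8],
    [-5,-43,0,0,0,-6.8],
    [0,-43,-1,0,0,-6.8],
    [5,-43,0,0,0,-6.8],
    [10,-42,-1,0,0,-6.8],
    [15,-41,0,0,0,-6.8]
  ]
}}

```text
clock: 1.9
position: [0.493, -0.0634, 0.2284]
tool_rot: [3.138, 0.0, 0.303]
force: [1.4, -0.1, 0.5]
grip_width: 0.0857
```

Call:
{"api": "arm_command", "payload": {
  "targets": [
    [19,-39,0,0,0,-6.8],
    [24,-36,0,0,0,-6.8],
    [28,-33,0,0,0,-6.8],
    [8,-33,3,0,0,-6.5],
    [12,-32,3,0,0,-6.5],
    [16,-31,3,0,0,-6.5],
    [19,-29,3,0,0,-6.5],
    [22,-26,3,0,0,-6.5]
  ]
}}

```text
clock: 2.7
position: [0.4389, 0.2337, 0.2131]
tool_rot: [3.137, 0.0, 1.266]
force: [0.4, 0.3, -0.5]
grip_width: 0.0852
```

```bash
python3 plan.py 45 "0.422 0.3065 0.2 86.7"
```

```text
at [0.4389 0.2337 0.2131] [179.7   0.   72.5] w 0.0852 F [ 0.4  0.3 -0.5] q [ 0.06  0.45 -0.88  1.92  0.43  0.97  0.25] t 2.7
[[32.2, -19.0, 6.4, 0.1, 0.0, -7.1], [34.3, -14.9, 6.5, 0.1, 0.0, -7.1]]
```

Call:
{"api": "arm_command", "payload": {
  "targets": [
    [32,-19,6,0,0,-7.1],
    [34,-15,6,0,0,-7.1],
    [0,0,25,0,0,0],
    [0,0,25,0,0,0],
    [0,0,0,0,0,0]
  ]
}}

```text
clock: 3.2
position: [0.4184, 0.3137, 0.1496]
tool_rot: [3.136, -0.001, 1.535]
force: [-0.4, 0.2, 1.4]
grip_width: 0.0857
```

```bash
python3 plan.py 35 "0.422 0.3065 0.096 86.7"; python3 - <<'E'
from h import *
t=grab('top');s=grab('side')
cr=lambda f,e,a,w,h,k:cv2.resize(f['color'][a:a+h,e:e+w,::-1],None,fx=k,fy=k,interpolation=cv2.INTER_CUBIC)
cv2.imwrite('pics/v1.png',np.hstack([cr(s,190,240,130,150,3),cr(t,120,190,130,150,3)]))
o=bot.observe();p=o['position'].copy();p[2]-=.017;print(proj(s,p),proj(t,p))
E
```

```text
at [0.4184 0.3137 0.1496] [ 1.797e+02 -1.000e-01  8.790e+01] w 0.0857 F [-0.4  0.2  1.4] q [-0.13  0.6  -0.87  1.91  0.58  0.9   0.24] t 3.2
[[-3.6, 1.8, 26.8, 0.2, -0.0, 0.6], [-3.5, 1.9, 26.8, 0.2, -0.0, 0.6]]
[[250.96525341 325.36362925]] [[169.14370308 238.07649716]]
```

View pics/v1.png

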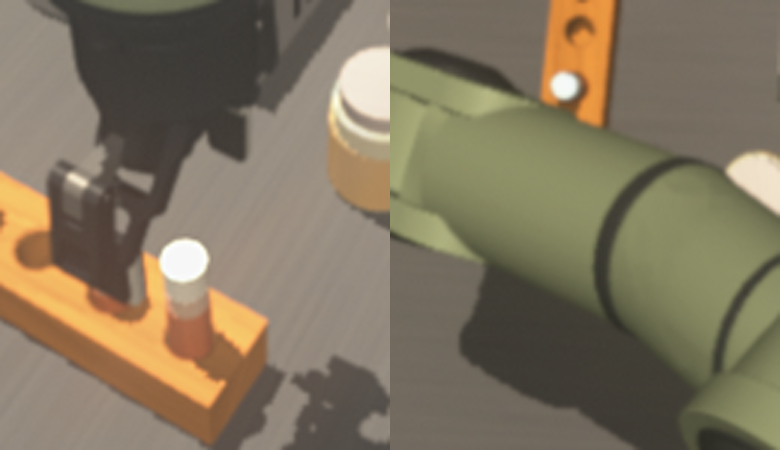

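The picture's left half (side view) shows the open fingers at (130,300) and (235,160) straddling the tall vial's cap at (185,260). The right half (top view) shows only the arm, which hides the gripper.

Call:
{"api": "arm_command", "payload": {
  "targets": [
    [-4,2,27,0.2,0,0.6],
    [-3,2,27,0.2,0,0.6],
    [0,0,0,0,0,0]
  ]
}}

```text
clock: 3.6
position: [0.4265, 0.3074, 0.1014]
tool_rot: [3.135, -0.006, 1.509]
force: [-0.2, 0.2, 0.2]
grip_width: 0.0855
```

```bash
python3 plan.py 35 "0.422 0.3065 0.096 86.7"
```

```text
at [0.4265 0.3074 0.1014] [179.6  -0.3  86.5] w 0.0855 F [-0.2  0.2  0.2] q [-0.16  0.66 -0.81  1.94  0.66  0.81  0.18] t 3.6
[[-1.2, -4.5, 5.4, 0.4, -0.3, -0.2]]
```

Call:
{"api": "arm_command", "payload": {
  "targets": [
    [-1,-4,5,0.4,-0.3,0],
    [0,0,0,0,0,0]
  ]
}}

```text
clock: 3.8
position: [0.4232, 0.3072, 0.099]
tool_rot: [3.141, -0.002, 1.508]
force: [-0.1, -0.6, 0.7]
grip_width: 0.0852
```

Call:
{"api": "arm_command", "payload": {
  "targets": [
    [0,0,0,0,0,0],
    [0,0,0,0,0,0],
    [0,0,0,0,0,0],
    [0,0,0,0,0,0],
    [0,0,0,0,0,0],
    [0,0,0,0,0,0]
  ],
  "grip": 0,
  "grip_force": 40
}}

```text
clock: 4.4
position: [0.4244, 0.3083, 0.1024]
tool_rot: [3.137, -0.004, 1.508]
force: [-0.2, 0.4, 0.3]
grip_width: 0.0219
```

```bash
python3 plan.py 35 "0.422 0.3065 0.18 86.7"
```

```text
at [0.4244 0.3083 0.1024] [179.7  -0.2  86.4] w 0.0219 F [-0.2  0.4  0.3] q [-0.16  0.66 -0.81  1.94  0.66  0.82  0.17] t 4.4
[[-0.6, -0.6, -25.9, 0.1, -0.1, -0.1], [-0.6, -0.7, -25.9, 0.1, -0.1, -0.1], [-0.6, -0.7, -25.9, 0.1, -0.1, -0.1]]
```

Call:
{"api": "arm_command", "payload": {
  "targets": [
    [0,0,-20,0,0,0],
    [0,0,-30,0,0,0],
    [0,0,-30,0,0,0],
    [0,0,-30,0,0,0]
  ]
}}

```text
clock: 4.8
position: [0.4218, 0.3067, 0.2121]
tool_rot: [-3.139, -0.0, 1.51]
force: [0.8, 0.1, 0.4]
grip_width: 0.0221
```

```bash
python3 plan.py 35 "0.5736 0.0462 0.21 86.7"; python3 - <<'E'
from h import *
s=grab('side')
save(s,'l1.png',(150,150,400,380),2.4)
E
```

```text
at [0.4218 0.3067 0.2121] [-179.9   -0.    86.5] w 0.0221 F [0.8 0.1 0.4] q [-0.06  0.52 -0.93  1.85  0.48  1.02  0.32] t 4.8
[[-27.9, 18.6, 0.2, -0.0, -0.0, -0.0], [-27.9, 18.6, 0.2, -0.0, -0.0, -0.0], [-27.9, 18.6, 0.2, -0.0, -0.0, -0.0], [-27.9, 18.6, 0.2, -0.0, -0.0, -0.0], [-27.9, 18.6, 0.2, -0.0, -0.0, -0.0], [-27.9, 18.6, 0.2, -0.0, -0.0, -0.0], [-27.9, 18.5, 0.2, -0.0, -0.0, -0.0], [-27.9, 18.5, 0.2, -0.0, -0.0, -0.0]]
[[-27.9, 18.5, 0.2, -0.0, -0.0, -0.0]]
```

View pics/l1.png

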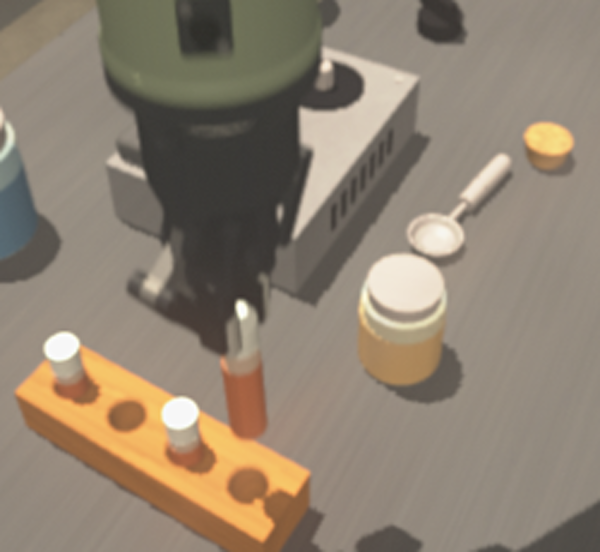

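The tall vial is held clear of the rack, foot at (250,432), and its hole at (248,485) is empty. The two short vials still stand.

Call:
{"api": "arm_command", "payload": {
  "targets": [
    [-28,19,0,0,0,0],
    [-28,19,0,0,0,0],
    [-28,19,0,0,0,0],
    [-28,19,0,0,0,0],
    [-28,18,0,0,0,0],
    [-28,18,0,0,0,0],
    [-28,18,0,0,0,0],
    [-28,18,0,0,0,0]
  ]
}}

```text
clock: 5.65
position: [0.5606, 0.072, 0.2172]
tool_rot: [3.137, -0.006, 1.518]
force: [0.3, -0.3, 0.9]
grip_width: 0.022
```

```bash
python3 plan.py 35 "0.5736 0.0462 0.20 86.7"
```

```text
at [0.5606 0.072  0.2172] [179.7  -0.4  87. ] w 0.022 F [ 0.3 -0.3  0.9] q [ 0.39  0.57 -0.9   1.74  0.5   1.07  0.85] t 5.65
[[-25.2, 14.2, 17.1, 0.3, -0.4, 0.3]]
```

Call:
{"api": "arm_command", "payload": {
  "targets": [
    [-13,7,10,0.2,-0.2,0],
    [-12,7,12,0.1,-0.2,0],
    [0,0,10,0,0,0],
    [0,0,0,0,0,0]
  ]
}}

```text
clock: 6.05
position: [0.5744, 0.0418, 0.1811]
tool_rot: [-3.139, 0.002, 1.514]
force: [-0.3, 1.2, -0.5]
grip_width: 0.022
```

```bash
python3 plan.py 35 "0.5736 0.0462 0.185 86.7"; python3 - <<'E'
from h import *
s=grab('side');save(s,'i1.png',(200,150,320,260),5)
X=cloud(s);c=s['color'].astype(int)
o=bot.observe();p=o['position']
m=(np.linalg.norm(X[...,:2]-p[:2],axis=-1)<.03)&(X[...,2]>p[2]-.088)&(X[...,2]<p[2]-.02)
P=X[m];v=P[:,2];print(len(P))
for a in np.arange(p[2]-.088,p[2]-.02,.011):
    q=P[(v>a)&(v<=a+.011)]
    if len(q)>5:print(a.round(3),len(q),q.mean(0).round(4))
f=p.copy();f[2]-=.092
print('proj foot',(proj(s,f)-[200,150])*5,'socket',(proj(s,[p[0],p[1],.07])-[200,150])*5)
E
```

```text
at [0.5744 0.0418 0.1811] [-1.799e+02  1.000e-01  8.670e+01] w 0.022 F [-0.3  1.2 -0.5] q [ 0.41  0.63 -0.86  1.74  0.55  1.03  0.86] t 6.05
[[4.4, -1.1, -3.9, -0.1, 0.1, 0.0]]
282
0.094 40 [0.5695 0.0485 0.0994]
0.105 43 [0.569  0.0486 0.1102]
0.116 47 [0.5686 0.0485 0.1215]
0.127 49 [0.5694 0.0487 0.1323]
0.138 44 [0.5692 0.0498 0.1435]
0.149 53 [0.5693 0.0495 0.1544]
0.16 6 [0.5696 0.0485 0.1611]
proj foot [[274.19327719 306.53722834]] socket [[276.16107155 340.55971255]]
```

View pics/i1.png

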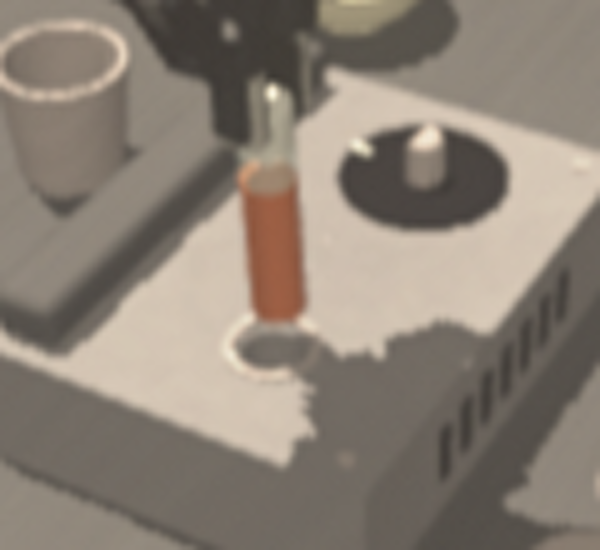

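The vial is upright just behind the socket, foot at (278,315). The ring spans about x 222–325 with its lower edge at y 381. I'll fit the ring by projecting circles.

```bash
python3 - <<'E'
from h import *
s=grab('side');c=cv2.cvtColor(s['color'],cv2.COLOR_RGB2HSV)
g=cv2.cvtColor(s['color'],cv2.COLOR_RGB2GRAY).astype(float)
# bright ring pixels below the vial in the crop
uv=[(200+i,150+j) for i in range(43,67) for j in range(62,78)]
W=[g[v,u] for u,v in uv];print(np.array(W).reshape(24,16).T.astype(int))
from scipy.ndimage import map_coordinates as mc
a=np.radians(np.arange(0,360,4));best=[]
for x in np.arange(.566,.583,.0005):
  for y in np.arange(.038,.056,.0005):
    def ring(r,z):
        q=proj(s,np.c_[x+r*np.cos(a),y+r*np.sin(a),z+0*a]);return mc(g,[q[:,1],q[:,0]],order=1),q
    R,q=ring(.0183,.0705);I,_=ring(.0125,.067)
    k=(q[:,1]>216)&(q[:,0]<258)|((q[:,0]<247))
    best.append(((R-I)[k].mean(),x,y))
best.sort();print(best[-6:])
E
```

```text
[[199 199 197 197 197 201 201 175 128 107 107 108 109 109 109 114 129 160
  189 197 196 197 197 198]
 [199 198 197 197 202 214 221 202 153 127 118 117 116 118 120 137 170 195
  204 199 196 197 197 198]
 [197 197 198 202 211 218 214 188 158 151 146 143 141 144 144 151 184 210
  216 209 200 196 196 197]
 [196 197 203 214 216 203 177 157 152 159 159 156 155 161 161 157 172 194
  209 214 204 197 196 196]
 [198 200 210 218 204 177 153 147 143 141 141 137 139 146 151 150 149 153
  169 184 186 193 196 196]
 [198 204 217 209 176 155 142 132 122 116 116 115 116 119 123 125 118 117
  123 136 152 179 191 195]
 [200 211 219 191 150 135 122 110 107 107 108 109 109 109 109 109 106 104
  108 117 131 151 168 188]
 [200 213 221 193 144 122 106 101 104 107 109 110 110 110 108 107 103 101
  105 117 122 122 134 165]
 [201 212 226 220 165 119 101 101 104 107 109 109 110 109 108 107 104 100
  108 120 120 111 111 132]
 [200 205 220 228 191 136 106 100 103 107 109 109 110 110 108 106 104 105
  114 121 117 109 106 111]
 [198 199 203 217 214 183 144 120 109 109 108 108 111 117 115 110 111 115
  120 120 113 10
[... 414 characters left out ...]

 [200 200 201 199 199 200 199 198 196 195 194 194 193 194 196 196 195 181
  159 143 117 107 107 106]]
[(np.float64(60.992542966453804), np.float64(0.5779999999999986), np.float64(0.044000000000000004)), (np.float64(61.007422911356116), np.float64(0.5764999999999988), np.float64(0.043500000000000004)), (np.float64(61.41194661073819), np.float64(0.5769999999999987), np.float64(0.044000000000000004)), (np.float64(61.536500303563585), np.float64(0.5769999999999987), np.float64(0.044500000000000005)), (np.float64(62.07734873464018), np.float64(0.5774999999999987), np.float64(0.043500000000000004)), (np.float64(62.60380341412771), np.float64(0.5774999999999987), np.float64(0.044000000000000004))]
```

Call:
{"api": "arm_command", "payload": {
  "targets": [
    [4,0,0,0,0,0],
    [0,0,5,0,0,0],
    [0,0,5,0,0,0],
    [0,0,5,0,0,0]
  ]
}}

```text
clock: 6.55
position: [0.5753, 0.0493, 0.1684]
tool_rot: [3.139, 0.001, 1.518]
force: [0.5, 0.3, -0.4]
grip_width: 0.0221
```

```bash
python3 plan.py 5 "0.5747 0.046 0.150 86.7"
```

```text
at [0.5753 0.0493 0.1684] [179.9   0.   87. ] w 0.0221 F [ 0.5  0.3 -0.4] q [ 0.39  0.64 -0.85  1.76  0.56  1.    0.84] t 6.55
[[-0.8, -0.1, 4.6, 0.0, 0.0, 0.1], [-0.8, -0.1, 4.6, 0.0, 0.0, 0.1], [-0.8, -0.1, 4.6, 0.0, 0.0, 0.1], [-0.8, -0.1, 4.6, 0.0, 0.0, 0.1]]
```

Call:
{"api": "arm_command", "payload": {
  "targets": [
    [-3,0,0,0,0,0],
    [0,0,4,0,0,0],
    [0,0,4,0,0,0],
    [0,0,4,0,0,0]
  ]
}}

```text
clock: 6.95
position: [0.575, 0.0459, 0.1551]
tool_rot: [3.14, 0.001, 1.518]
force: [-0.0, 0.2, 0.6]
grip_width: 0.0218
```

```bash
python3 plan.py 5 "0.5747 0.046 0.120 86.7"
```

```text
at [0.575  0.0459 0.1551] [1.799e+02 1.000e-01 8.700e+01] w 0.0218 F [-0.   0.2  0.6] q [ 0.39  0.66 -0.84  1.77  0.58  0.98  0.83] t 6.95
[[0.0, -0.0, 4.4, 0.0, 0.0, 0.0], [0.0, -0.0, 4.4, 0.0, 0.0, 0.0], [0.0, -0.0, 4.4, 0.0, 0.0, 0.0], [0.0, -0.0, 4.4, 0.0, 0.0, 0.0], [0.0, -0.0, 4.4, 0.0, 0.0, 0.0], [0.0, -0.0, 4.4, 0.0, 0.0, 0.0], [0.0, -0.0, 4.4, 0.0, 0.0, 0.0], [0.0, -0.0, 4.4, 0.0, 0.0, 0.0]]
```

Call:
{"api": "arm_command", "payload": {
  "targets": [
    [0,0,4,0,0,0],
    [0,0,4,0,0,0],
    [0,0,4,0,0,0]
  ]
}}

```text
clock: 7.25
position: [0.575, 0.0457, 0.1419]
tool_rot: [3.14, 0.001, 1.517]
force: [-0.1, 0.2, -0.1]
grip_width: 0.022
```

Call:
{"api": "arm_command", "payload": {
  "targets": [
    [0,0,4,0,0,0],
    [0,0,4,0,0,0],
    [0,0,4,0,0,0]
  ]
}}

```text
clock: 7.55
position: [0.575, 0.0458, 0.1287]
tool_rot: [3.14, 0.001, 1.517]
force: [0.8, -1.1, -0.6]
grip_width: 0.022
```

Call:
{"api": "arm_command", "payload": {
  "targets": [
    [0,0,3,0,0,0],
    [0,0,3,0,0,0],
    [0,0,2,0,0,0]
  ]
}}

```text
clock: 7.85
position: [0.5768, 0.0462, 0.1219]
tool_rot: [3.136, 0.0, 1.517]
force: [-2.4, -3.6, 49.4]
grip_width: 0.0223
```

Call:
{"api": "arm_command", "payload": {
  "targets": [
    [0,0,-1,0,0,0],
    [0,0,0,0,0,0],
    [0,0,0,0,0,0],
    [0,0,0,0,0,0],
    [0,0,0,0,0,0]
  ],
  "grip": 100
}}

```text
clock: 8.35
position: [0.5773, 0.0464, 0.1231]
tool_rot: [3.135, 0.0, 1.517]
force: [0.6, -0.2, -0.6]
grip_width: 0.0857
```

Call:
{"api": "arm_command", "payload": {
  "targets": [
    [0,0,-20,0,0,0],
    [0,0,-35,0,0,0],
    [0,0,-35,0,0,0]
  ]
}}

```text
clock: 8.65
position: [0.5742, 0.046, 0.211]
tool_rot: [-3.14, 0.001, 1.518]
force: [0.5, -0.8, -0.4]
grip_width: 0.0854
```

```bash
python3 plan.py 40 "0.55 -0.10 0.2 75"  "0.5395 -0.342 0.15 60.5"
```

```text
at [0.5742 0.046  0.211 ] [-179.9    0.    87. ] w 0.0854 F [ 0.5 -0.8 -0.4] q [ 0.42  0.59 -0.88  1.72  0.51  1.08  0.89] t 8.65
[[-36.8, -4.1, 2.8, -0.0, 0.0, 3.0], [-36.9, -2.2, 2.8, -0.0, 0.0, 3.0], [-37.0, -0.3, 2.8, -0.0, 0.0, 3.0], [-37.0, 1.7, 2.8, -0.0, 0.0, 3.0], [-33.8, 7.5, 7.1, 0.0, -0.0, 2.1], [-33.5, 8.7, 7.1, 0.0, -0.0, 2.1], [-33.2, 9.9, 7.1, 0.0, -0.0, 2.1], [-32.8, 11.1, 7.1, 0.0, -0.0, 2.1]]
[[-32.3, 12.3, 7.1, 0.0, -0.0, 2.1], [-31.9, 13.5, 7.1, 0.0, -0.0, 2.1], [-31.4, 14.6, 7.1, 0.0, -0.0, 2.1]]
```

Call:
{"api": "arm_command", "payload": {
  "targets": [
    [-37,-4,3,0,0,3],
    [-37,-2,3,0,0,3],
    [-37,0,3,0,0,3],
    [-37,2,3,0,0,3],
    [-34,8,7,0,0,2.1],
    [-34,9,7,0,0,2.1],
    [-33,10,7,0,0,2.1],
    [-33,11,7,0,0,2.1]
  ]
}}

```text
clock: 9.45
position: [0.5456, -0.2444, 0.1751]
tool_rot: [3.135, -0.004, 1.157]
force: [0.4, -0.5, -0.2]
grip_width: 0.0857
```

```bash
python3 plan.py 40 "0.539 -0.342 0.12 61"; python3 - <<'E'
from h import *
s=grab('side');t=grab('top');X=cloud(s)
m=(np.linalg.norm(X[...,:2]-[.5752,.0455],axis=-1)<.02)&(X[...,2]>.125)
print('vial top',np.sort(X[m][:,2])[-8:].round(4),X[m].mean(0))
cr=lambda f,e,a,w,h,k:cv2.resize(f['color'][a:a+h,e:e+w,::-1],None,fx=k,fy=k,interpolation=cv2.INTER_CUBIC)
cv2.imwrite('pics/p1.png',np.hstack([cr(s,205,130,160,110,4)[:,:],]))
E
```

```text
at [ 0.5456 -0.2444  0.1751] [179.6  -0.2  66.3] w 0.0857 F [ 0.4 -0.5 -0.2] q [ 0.83  0.63 -0.75  1.7   0.5   1.    1.06] t 9.45
[[-30.7, 11.0, 18.3, 0.1, -0.1, 1.8], [-30.4, 11.9, 18.4, 0.1, -0.1, 1.8], [-30.0, 12.9, 18.4, 0.1, -0.1, 1.8]]
vial top [0.142  0.1422 0.1422 0.1422 0.1423 0.1428 0.1429 0.1432] [0.57245668 0.04742669 0.13673683]
```

View pics/p1.png

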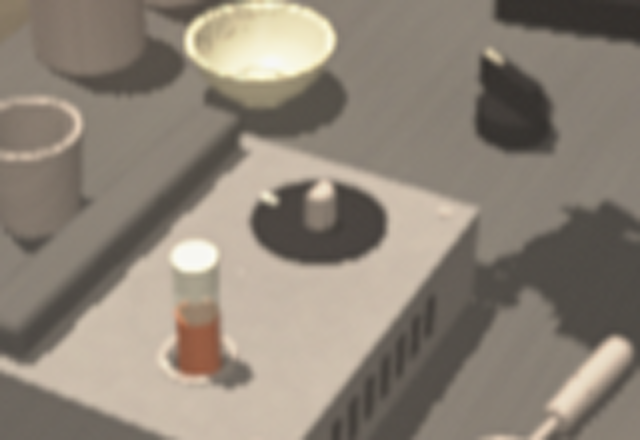

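The vial stands upright in the socket (ring at (198,352)), with its top near the expected 140 mm. The knob at (512,105) is undisturbed.

Call:
{"api": "arm_command", "payload": {
  "targets": [
    [-31,11,18,0.1,0,1.8],
    [-30,12,18,0.1,0,1.8],
    [-30,13,18,0.1,0,1.8],
    [0,0,0,0,0,0]
  ]
}}

```text
clock: 9.95
position: [0.537, -0.3485, 0.1177]
tool_rot: [-3.141, -0.002, 1.054]
force: [-1.3, -0.2, -0.1]
grip_width: 0.0851
```

```bash
python3 plan.py 25 "0.539 -0.342 0.065 61"
```

```text
at [ 0.537  -0.3485  0.1177] [-1.80e+02 -1.00e-01  6.04e+01] w 0.0851 F [-1.3 -0.2 -0.1] q [ 0.91  0.75 -0.67  1.62  0.54  0.96  1.11] t 9.95
[[2.2, -0.5, 17.6, -0.0, -0.0, -0.2], [2.2, -0.5, 17.6, -0.0, -0.0, -0.2], [2.2, -0.5, 17.6, -0.0, -0.0, -0.2]]
```

Call:
{"api": "arm_command", "payload": {
  "targets": [
    [3,0,18,0,0,-0.2],
    [2,0,18,0,0,-0.2],
    [2,0,18,0,0,0],
    [0,0,0,0,0,0]
  ]
}}

```text
clock: 10.35
position: [0.5406, -0.3398, 0.0594]
tool_rot: [-3.139, -0.004, 1.063]
force: [0.7, -0.4, -0.4]
grip_width: 0.0852
```

```bash
python3 plan.py 25 "0.539 -0.342 0.044 61"
```

```text
at [ 0.5406 -0.3398  0.0594] [-179.9   -0.2   60.9] w 0.0852 F [ 0.7 -0.4 -0.4] q [ 0.88  0.82 -0.63  1.65  0.6   0.87  1.06] t 10.35
[[-2.8, -0.3, 15.4, -0.1, -0.2, -0.1]]
```

Call:
{"api": "arm_command", "payload": {
  "targets": [
    [-3,0,8,0,0,0],
    [0,0,7,0,0,0],
    [0,0,0,0,0,0]
  ]
}}

```text
clock: 10.65
position: [0.5397, -0.3414, 0.0438]
tool_rot: [-3.14, -0.004, 1.066]
force: [0.2, 0.2, 0.6]
grip_width: 0.0854
```

```bash
python3 plan.py 25 "0.539 -0.342 0.045 61"
```

```text
at [ 0.5397 -0.3414  0.0438] [-179.9   -0.2   61.1] w 0.0854 F [0.2 0.2 0.6] q [ 0.87  0.84 -0.62  1.66  0.61  0.85  1.05] t 10.65
[[-0.9, -0.3, -1.2, -0.1, -0.2, 0.1]]
```

Call:
{"api": "arm_command", "payload": {
  "targets": [
    [-1,0,-2,0,0,0],
    [0,0,0,0,0,0],
    [0,0,0,0,0,0],
    [0,0,0,0,0,0],
    [0,0,0,0,0,0],
    [0,0,0,0,0,0],
    [0,0,0,0,0,0]
  ],
  "grip": 0,
  "grip_force": 80
}}

```text
clock: 11.35
position: [0.54, -0.343, 0.0479]
tool_rot: [3.141, -0.004, 1.065]
force: [-0.3, 0.1, -0.3]
grip_width: 0.0003
```

```bash
python3 plan.py 30 "0.539 -0.342 0.2 61"
```

```text
at [ 0.54   -0.343   0.0479] [180.   -0.2  61. ] w 0.0003 F [-0.3  0.1 -0.3] q [ 0.87  0.84 -0.62  1.66  0.61  0.85  1.06] t 11.35
[[0.2, -0.2, -25.4, 0.0, -0.0, 0.0], [0.1, -0.2, -25.4, 0.0, -0.0, 0.0], [0.1, -0.2, -25.4, 0.0, -0.0, 0.0], [0.1, -0.2, -25.4, 0.0, -0.0, 0.0], [0.1, -0.2, -25.4, 0.0, -0.0, 0.0], [0.1, -0.2, -25.4, 0.0, -0.0, 0.0]]
```

The fingers shut fully, so the grip missed the bar. I'll look.

```bash
python3 - <<'E'
from h import *
s=grab('side');t=grab('top');np.savez('f1.npz',Xs=cloud(s),X=cloud(t))
cr=lambda f,e,a,w,h,k:cv2.resize(f['color'][a:a+h,e:e+w,::-1],None,fx=k,fy=k,interpolation=cv2.INTER_CUBIC)
cv2.imwrite('pics/k1.png',np.hstack([cr(s,290,110,90,80,4.4),cr(t,370,160,90,80,4.4)]))
o=bot.observe();p=o['position'].copy();p[2]-=.017;print((proj(s,p)-[290,110])*4.4,(proj(t,p)-[370,160])*4.4)
E
```

```text
[[191.87625234 189.86262892]] [[164.74309321 190.3183715 ]]
```

View pics/k1.png

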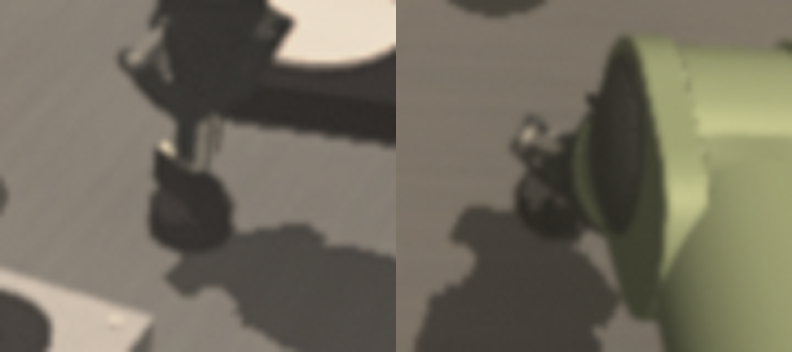

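The side half shows the shut fingers at (205,170) over or behind the knob's bar. The knob still stands, with its white line at (163,147). I'll measure the knob and the finger tips from depth.

```bash
python3 - <<'E'
from h import *
d0=np.load('f0.npz');d1=np.load('f1.npz')
for n,d in(('before',d0['Xs']),('now',d1['Xs'])):
    m=(np.linalg.norm(d[...,:2]-[.540,-.344],axis=-1)<.05)
    for a,b in((.012,.02),(.026,.034),(.034,.042),(.042,.05),(.05,.058),(.058,.07),(.07,.09)):
        P=d[m&(d[...,2]>a)&(d[...,2]<b)]
        if len(P)>4:print(n,a,len(P),P.mean(0).round(4),P.min(0).round(3),P.max(0).round(3))
X=d1['Xs'];c=grab('side')['color']
for v in range(134,160,2):print(v,[f'{X[v,u,0]:.3f},{X[v,u,1]:.3f},{X[v,u,2]:.3f}' for u in range(324,342,3)])
E
```

```text
before 0.012 55 [ 0.5347 -0.3263  0.0172] [ 0.513 -0.357  0.012] [ 0.564 -0.313  0.02 ]
before 0.026 45 [ 0.5404 -0.3382  0.03  ] [ 0.518 -0.356  0.026] [ 0.573 -0.324  0.034]
before 0.034 34 [ 0.544  -0.3387  0.0382] [ 0.518 -0.356  0.034] [ 0.573 -0.325  0.042]
before 0.042 73 [ 0.5444 -0.3432  0.0462] [ 0.517 -0.363  0.042] [ 0.573 -0.325  0.049]
now 0.012 60 [ 0.5361 -0.3272  0.0171] [ 0.512 -0.358  0.012] [ 0.565 -0.313  0.02 ]
now 0.026 41 [ 0.5441 -0.3391  0.0301] [ 0.517 -0.356  0.026] [ 0.572 -0.326  0.034]
now 0.034 38 [ 0.5436 -0.3385  0.0383] [ 0.517 -0.356  0.034] [ 0.573 -0.325  0.042]
now 0.042 60 [ 0.5422 -0.3405  0.0461] [ 0.517 -0.365  0.042] [ 0.573 -0.324  0.05 ]
now 0.05 9 [ 0.5348 -0.3364  0.0559] [ 0.528 -0.351  0.054] [ 0.544 -0.33   0.058]
now 0.058 32 [ 0.5369 -0.3334  0.0643] [ 0.528 -0.351  0.059] [ 0.55  -0.328  0.07 ]
now 0.07 64 [ 0.5364 -0.3337  0.0797] [ 0.527 -0.349  0.07 ] [ 0.551 -0.323  0.09 ]
134 ['0.627,-0.484,-0.001', '0.550,-0.302,0.112', '0.545,-0.311,0.109', '0.540,-0.322,0.104', '0.533,-0.327,0.103', '0.528,-0.337,0.100']
136 ['0.622,-0.472
[... 939 characters left out ...]
429,-0.002']
150 ['0.588,-0.391,0.001', '0.564,-0.350,0.031', '0.552,-0.343,0.038', '0.539,-0.332,0.048', '0.532,-0.337,0.047', '0.549,-0.417,-0.002']
152 ['0.585,-0.383,-0.001', '0.561,-0.345,0.027', '0.551,-0.341,0.033', '0.539,-0.333,0.041', '0.529,-0.330,0.045', '0.520,-0.331,0.047']
154 ['0.580,-0.373,-0.001', '0.561,-0.346,0.020', '0.550,-0.340,0.027', '0.539,-0.334,0.033', '0.527,-0.325,0.042', '0.519,-0.328,0.043']
156 ['0.565,-0.332,0.020', '0.558,-0.338,0.019', '0.549,-0.340,0.020', '0.538,-0.334,0.027', '0.527,-0.327,0.034', '0.520,-0.332,0.033']
158 ['0.561,-0.324,0.019', '0.553,-0.326,0.020', '0.545,-0.330,0.020', '0.537,-0.333,0.021', '0.526,-0.328,0.027', '0.519,-0.334,0.026']
```

The knob has not moved. The shut fingertips stand at z≈0.05, on top of the bar, while the TCP reads 0.048. So the tips reach about 17–20 mm less far than I assumed. I'll open and go 20 mm lower.

Call:
{"api": "arm_command", "payload": {
  "targets": [
    [0,0,-5,0,0,0],
    [0,0,0,0,0,0],
    [0,0,0,0,0,0],
    [0,0,0,0,0,0],
    [0,0,0,0,0,0],
    [0,0,0,0,0,0]
  ],
  "grip": 100
}}

```text
clock: 12.1
position: [0.54, -0.343, 0.0533]
tool_rot: [3.141, -0.004, 1.065]
force: [0.2, 0.5, -0.7]
grip_width: 0.0845
```

```bash
python3 plan.py 8 "0.539 -0.342 0.0285 61"; python3 - <<'E'
from h import *
X=cloud(grab('side'));p=bot.observe()['position']
m=(np.linalg.norm(X[...,:2]-p[:2],axis=-1)<.075)&(np.linalg.norm(X[...,:2]-p[:2],axis=-1)>.037)&(X[...,2]>.01)&(X[...,2]<.12)
P=X[m];i=np.argsort(P[:,2])[:12];print(P[i].round(3))
E
```

```text
at [ 0.54   -0.343   0.0533] [180.   -0.2  61. ] w 0.0845 F [ 0.2  0.5 -0.7] q [ 0.88  0.83 -0.63  1.65  0.61  0.86  1.06] t 12.1
[[0.1, -0.3, 6.2, 0.0, -0.1, 0.0], [0.1, -0.3, 6.2, 0.0, -0.1, 0.0], [0.1, -0.3, 6.2, 0.0, -0.1, 0.0], [0.1, -0.3, 6.2, 0.0, -0.1, 0.0]]
[[ 0.56  -0.298  0.07 ]
 [ 0.52  -0.38   0.07 ]
 [ 0.524 -0.383  0.071]
 [ 0.554 -0.298  0.072]
 [ 0.517 -0.379  0.072]
 [ 0.512 -0.375  0.072]
 [ 0.509 -0.375  0.073]
 [ 0.521 -0.382  0.073]
 [ 0.563 -0.296  0.074]
 [ 0.56  -0.297  0.074]
 [ 0.513 -0.376  0.074]
 [ 0.525 -0.383  0.074]]
```

Call:
{"api": "arm_command", "payload": {
  "targets": [
    [0,0,8,0,0,0],
    [0,0,8,0,0,0],
    [0,0,8,0,0,0],
    [0,0,3,0,0,0],
    [0,0,0,0,0,0]
  ]
}}

```text
clock: 12.65
position: [0.5396, -0.3426, 0.023]
tool_rot: [-3.141, -0.004, 1.065]
force: [-0.6, -0.1, -0.9]
grip_width: 0.0855
```

```bash
python3 plan.py 8 "0.539 -0.342 0.026 61"
```

```text
at [ 0.5396 -0.3426  0.023 ] [-180.    -0.2   61. ] w 0.0855 F [-0.6 -0.1 -0.9] q [ 0.86  0.87 -0.6   1.66  0.64  0.81  1.04] t 12.65
[[0.3, -0.8, -3.0, -0.0, -0.2, 0.0]]
```

Call:
{"api": "arm_command", "payload": {
  "targets": [
    [0,0,-3,0,0,0],
    [0,0,0,0,0,0],
    [0,0,0,0,0,0],
    [0,0,0,0,0,0],
    [0,0,0,0,0,0],
    [0,0,0,0,0,0],
    [0,0,0,0,0,0]
  ],
  "grip": 0,
  "grip_force": 80
}}

```text
clock: 13.35
position: [0.5401, -0.3429, 0.0271]
tool_rot: [3.141, -0.004, 1.065]
force: [0.4, -0.3, -1.4]
grip_width: 0.0123
```

```bash
python3 plan.py 30 "0.539 -0.342 0.16 61"; python3 - <<'E'
from workcell import bot
o=bot.observe();print(o['force'],o['moment'])
E
```

```text
at [ 0.5401 -0.3429  0.0271] [180.   -0.2  61. ] w 0.0123 F [ 0.4 -0.3 -1.4] q [ 0.86  0.87 -0.61  1.66  0.63  0.82  1.04] t 13.35
[[0.2, -0.3, -26.6, 0.0, -0.0, 0.0], [0.1, -0.3, -26.6, 0.0, -0.0, 0.0], [0.1, -0.3, -26.6, 0.0, -0.0, 0.0], [0.1, -0.3, -26.6, 0.0, -0.0, 0.0], [0.1, -0.3, -26.6, 0.0, -0.0, 0.0]]
[ 0.42022009 -0.31466549 -1.39006898] [-0.02674974 -0.04164429 -0.02956078]
```

Call:
{"api": "arm_command", "payload": {
  "targets": [
    [0,0,-20,0,0,0],
    [0,0,-30,0,0,0],
    [0,0,-30,0,0,0],
    [0,0,-30,0,0,0],
    [0,0,-25,0,0,0]
  ]
}}

```text
clock: 13.85
position: [0.5375, -0.3419, 0.1624]
tool_rot: [-3.134, -0.005, 1.066]
force: [-0.7, 0.0, -0.7]
grip_width: 0.0123
```

```bash
python3 plan.py 36 "0.572 -0.0935 0.165 87"
```

```text
at [ 0.5375 -0.3419  0.1624] [-179.6   -0.3   61.1] w 0.0123 F [-0.7  0.  -0.7] q [ 0.92  0.7  -0.7   1.59  0.5   1.04  1.14] t 13.85
[[33.4, -12.8, -0.1, -0.1, -0.1, -3.7], [34.2, -10.7, -0.2, -0.1, -0.1, -3.7], [34.8, -8.4, -0.2, -0.1, -0.1, -3.7], [35.3, -6.2, -0.2, -0.1, -0.1, -3.7], [35.6, -3.9, -0.3, -0.1, -0.1, -3.7], [35.8, -1.6, -0.3, -0.1, -0.1, -3.7], [35.8, 0.8, -0.3, -0.1, -0.1, -3.7]]
```

Call:
{"api": "arm_command", "payload": {
  "targets": [
    [33,-13,0,-0.1,-0.1,-3.7],
    [34,-11,0,-0.1,-0.1,-3.7],
    [35,-8,0,-0.1,-0.1,-3.7],
    [35,-6,0,-0.1,-0.1,-3.7],
    [35,-4,0,-0.1,-0.1,-3.7],
    [35,-2,0,-0.1,-0.1,-3.7],
    [30,1,0,-0.1,0,-3.7],
    [0,0,0,0,0,0]
  ]
}}

```text
clock: 14.65
position: [0.571, -0.0943, 0.1661]
tool_rot: [3.131, 0.01, 1.533]
force: [0.2, -0.1, -0.2]
grip_width: 0.012
```

```bash
python3 plan.py 10 "0.572 -0.0935 0.155 87"; python3 - <<'E'
from h import *
s=grab('side');save(s,'d1.png',(235,100,345,210),5)
X=cloud(s);p=bot.observe()['position'];u=p[2]-.0271
m=(np.linalg.norm(X[...,:2]-p[:2],axis=-1)<.04)
sk=X[m&(X[...,2]>u+.001)&(X[...,2]<u+.018)]
f=lambda P:cv2.minAreaRect((P[:,:2]*1000).astype(np.float32))
print('skirt',len(sk),sk.mean(0))
# circle fit r=28 to side-visible skirt
from scipy.optimize import least_squares as L
g=L(lambda c:np.hypot(sk[:,0]-c[0],sk[:,1]-c[1])-.028,p[:2]-[-.0,.0],loss='soft_l1',f_scale=.001);print('skirt axis',g.x,'tcp',p)
q=lambda P:((proj(s,P)-[235,100])*5).round(0).tolist()
print('shafttop',q([.572,-.0935,.096]),'dial',q([.572,-.0935,.072]))
sh=X[(np.linalg.norm(X[...,:2]-[.572,-.0935],axis=-1)<.018)&(X[...,2]>.078)&(X[...,2]<.094)]
if len(sh)>8:print('shaft',len(sh),sh.mean(0))
E
```

```text
at [ 0.571  -0.0943  0.1661] [179.4   0.6  87.8] w 0.012 F [ 0.2 -0.1 -0.2] q [ 0.63  0.64 -0.84  1.76  0.58  0.99  1.1 ] t 14.65
[[0.5, 0.4, 5.5, 0.3, 0.3, 0.4], [0.4, 0.5, 5.5, 0.3, 0.3, 0.4]]
skirt 137 [ 0.56337332 -0.07272109  0.14805659]
skirt axis [ 0.57354479 -0.09352411] tcp [ 0.57076281 -0.09646976  0.16587969]
shafttop [[248.0, 383.0]] dial [[247.0, 424.0]]
shaft 43 [ 0.56880973 -0.0878932   0.08650861]
```

View pics/d1.png

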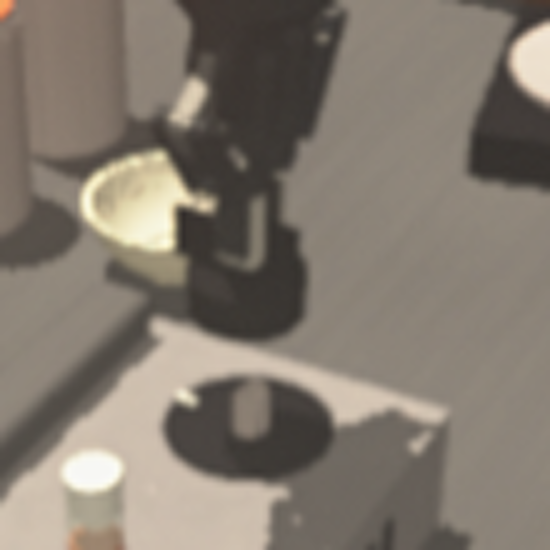

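The knob is held level above the shaft (top at (252,385)), with its pointer on the bright rib's side (187,398). By depth in the same view, the knob axis is about 1.5 mm off the shaft's.

Call:
{"api": "arm_command", "payload": {
  "targets": [
    [0,-1,8,0.3,0.3,0.4],
    [0,0,8,0.3,0.3,0.4],
    [0,0,8,0,0,0],
    [0,0,8,0,0,0],
    [0,0,0,0,0,0]
  ]
}}

```text
clock: 15.2
position: [0.5687, -0.1008, 0.1297]
tool_rot: [-3.138, 0.001, 1.507]
force: [-0.5, 0.6, -0.6]
grip_width: 0.0119
```

```bash
cat > rel.py <<'E'
from h import *
from scipy.optimize import least_squares as L
s=grab('side');X=cloud(s);p=bot.observe()['position'];u=p[2]-.0271
def fit(P,r,c0):
    # cylinder seen from the camera side; drop points on the edges
    return L(lambda c:np.hypot(P[:,0]-c[0],P[:,1]-c[1])-r,c0,loss='soft_l1',f_scale=.001).x
m=np.linalg.norm(X[...,:2]-p[:2],axis=-1)<.04
sk=X[m&(X[...,2]>u+.003)&(X[...,2]<u+.018)]
sh=X[(np.linalg.norm(X[...,:2]-[.572,-.0935],axis=-1)<.018)&(X[...,2]>.077)&(X[...,2]<.092)]
d0=np.load('f0.npz')['Xs'];s0=d0[(np.linalg.norm(d0[...,:2]-[.572,-.0935],axis=-1)<.018)&(d0[...,2]>.077)&(d0[...,2]<.092)]
a=fit(sk,.028,p[:2])
print('knob',a.round(4),len(sk),'shaft now',len(sh),fit(sh,.01,[.572,-.0935]).round(4) if len(sh)>8 else '','shaft0',fit(s0,.01,[.572,-.0935]).round(4),len(s0))
E
python3 rel.py; python3 plan.py 10 "0.5705 -0.0945 0.123 87"
```

```text
knob [ 0.5709 -0.0995] 114 shaft now 39 [ 0.5729 -0.0951] shaft0 [ 0.5729 -0.0949] 36
at [ 0.5689 -0.1007  0.1303] [-179.8    0.    86.4] w 0.012 F [ 0.3  0.6 -0.5] q [ 0.62  0.69 -0.81  1.78  0.6   0.94  1.06] t 15.25
[[6.3, 1.2, 7.3, -0.2, 0.0, -0.6]]
```

Call:
{"api": "arm_command", "payload": {
  "targets": [
    [4.5,2,0,0,0,-0.6],
    [0,0,0,0,0,0]
  ]
}}

```text
clock: 15.45
position: [0.5716, -0.096, 0.1305]
tool_rot: [-3.139, 0.001, 1.519]
force: [0.1, 0.1, -0.7]
grip_width: 0.012
```

```bash
python3 rel.py; python3 plan.py 10 "0.5709 -0.0963 0.123 87"
```

```text
knob [ 0.5737 -0.095 ] 112 shaft now 36 [ 0.5727 -0.0949] shaft0 [ 0.5729 -0.0949] 36
at [ 0.5715 -0.0964  0.1306] [-179.8    0.    87. ] w 0.0122 F [ 0.3  0.  -1. ] q [ 0.61  0.69 -0.81  1.78  0.61  0.95  1.06] t 15.5
[[0.1, -0.6, 7.6, -0.2, 0.0, -0.0]]
```

Aligned to within about 1 mm. I'll go down in small steps.

Call:
{"api": "arm_command", "payload": {
  "targets": [
    [0,-0.7,3,0,0,0],
    [0,0,3,0,0,0],
    [0,0,3,0,0,0],
    [0,0,3,0,0,0]
  ]
}}

```text
clock: 15.9
position: [0.571, -0.0965, 0.1184]
tool_rot: [-3.14, 0.001, 1.518]
force: [-0.5, 0.0, -0.9]
grip_width: 0.0119
```

Call:
{"api": "arm_command", "payload": {
  "targets": [
    [0,0,3,0,0,0],
    [0,0,3,0,0,0],
    [0,0,2,0,0,0]
  ]
}}

```text
clock: 16.2
position: [0.5709, -0.0965, 0.1094]
tool_rot: [-3.14, 0.001, 1.518]
force: [-0.6, 0.2, -1.2]
grip_width: 0.012
```

Call:
{"api": "arm_command", "payload": {
  "targets": [
    [0,0,2,0,0,0],
    [0,0,2,0,0,0],
    [0,0,1,0,0,0]
  ]
}}

```text
clock: 16.5
position: [0.5709, -0.0965, 0.1041]
tool_rot: [-3.14, 0.001, 1.518]
force: [-1.9, -0.3, 4.4]
grip_width: 0.0121
```

Call:
{"api": "arm_command", "payload": {
  "targets": [
    [0,0,2,0,0,0],
    [0,0,1,0,0,0]
  ],
  "grip_force": 110
}}

```text
clock: 16.7
position: [0.571, -0.0965, 0.1013]
tool_rot: [-3.14, 0.002, 1.518]
force: [-2.5, -0.2, 7.4]
grip_width: 0.0111
```

Call:
{"api": "arm_command", "payload": {
  "targets": [
    [0,0,1,0,0,0]
  ]
}}

```text
clock: 16.8
position: [0.5711, -0.0965, 0.1008]
tool_rot: [-3.14, 0.002, 1.518]
force: [-6.3, -0.1, 22.8]
grip_width: 0.0112
```

Call:
{"api": "arm_command", "payload": {
  "targets": [
    [0,0,1,0,0,0]
  ]
}}

```text
clock: 16.9
position: [0.5713, -0.0964, 0.1008]
tool_rot: [-3.141, 0.003, 1.518]
force: [-9.4, -1.4, 27.4]
grip_width: 0.0106
```

```bash
python3 - <<'E'
from h import *
s=grab('side');s=grab('side');save(s,'e1.png',(200,120,340,240),5)
X=cloud(s);o=bot.observe();print(o['position'],o['force'],o['grip_width'],o['clock'])
m=np.linalg.norm(X[...,:2]-[.5727,-.0949],axis=-1)<.034
q=X[m&(X[...,2]>.066)&(X[...,2]<.105)]
q=q[np.abs(np.hypot(q[:,0]-.5727,q[:,1]+.0949)-.028)<.003]
print('skirt side z range (expect .074-.096, +~2 bias)',np.percentile(q[:,2],[2,98]).round(4))
b=np.linalg.norm(X[...,:2]-[.5750,.0455],axis=-1)<.02
print('vial top',np.percentile(X[b&(X[...,2]>.1)][:,2],98))
E
```

```text
[ 0.57119294 -0.09645931  0.10085473] [-7.96467854  0.73122528 21.2463856 ] 0.010959955519476988 17.0
skirt side z range (expect .074-.096, +~2 bias) [0.0714 0.0979]
vial top 0.14242157593674226
```

View pics/e1.png

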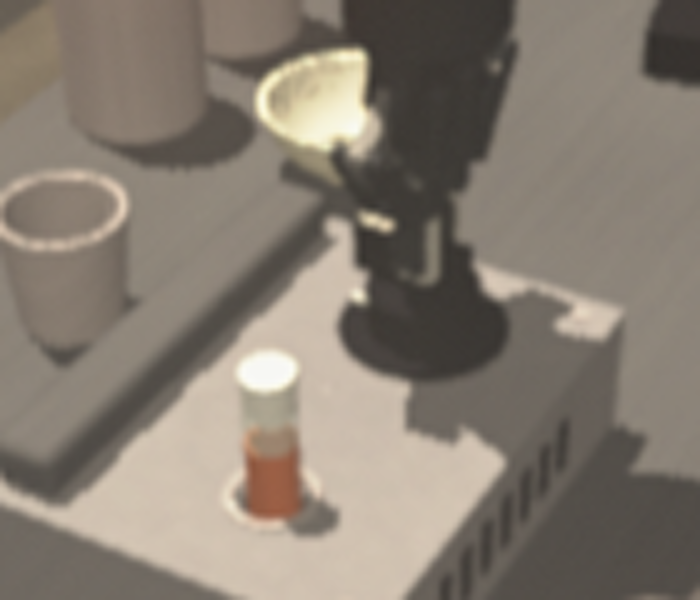

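The knob sits low over the dial at (425,320), with its pointer by the bright rib at (358,295). The vial stands in its socket at (270,490).

```bash
python3 -c "
from workcell import bot
print(bot.job_done());o=bot.observe();print(o['position'],o['force'],o['grip_width'],o['clock'])"
```

```text
the job is handed in; nothing more can be done
None
the job is handed in; nothing more can be done
```

The job is handed in at about 17 s on the robot's clock. The tall vial stands in the mill's socket with the gripper off it. The knob is on the D-shaft and the gripper is holding it pressed down.

**What the last checks showed**
- **Vial:** it bottomed out with a firm push (49 N at the wrist) and was released. Its top measures 142 mm against an expected 140 mm, and that camera reads about 2 mm high.
- **Knob:** it went on with its pointer at about −3°, against −1° to −4° measured for the shaft's flat. No force showed until the spring. The tool then stopped about 6 mm below the home height, and the push rose from 7 to 27 N.
- **Holding:** at my last reading, just before hand-in, the push was 21 N down and the knob was still gripped. Its skirt sits low over the dial.
- **Other objects:** I did not touch the short vials, jar, bowl or stopper. I did not re-measure them at the end.

**What went wrong or disagreed**
- **First grip missed:** the fingers closed above the knob's bar. They shut about 20 mm higher than the stated tool geometry implied. I confirmed the knob had not moved, regripped about 20 mm lower, and it held.
- **Cameras:** the two disagreed by 2–4 mm, so I did the final knob alignment relative to the shaft in the side camera.
- **Sideways force:** about 8 N remained at the wrist while the knob was held down.

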